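Bring the red bobbin round and swing the thread guide over it

TASK

On the four-armed bobbin stand, push on the arms with a fingertip to turn the red bobbin round to the yellow arrow on the base, and let it come to rest there. Then, with the fingertip, push the orange thread-guide arm round until it is fully home against its stop, so that its ring stands over the red bobbin, still at the arrow. Push gently; do not pinch, lift or shift the stand, and leave the teal spool, the wax and the chalk alone.

Things in the scene. Friction and masses are not known exactly. Their poses are not given: they have to be found in the camera images.
- stand: Bobbin stand: loose green round base, 216 mm across, 8 mm thick, 2.5 kg; origin at the centre of its underside; its -x axis points to the yellow arrow. A cross of four aluminium arms turns about the vertical axis through the origin: arms 14 mm wide, z = 18 to 30 mm, 100 mm long from the axis, with 30 mm round seats at 85 mm; hub 32 mm across, 38 mm high. Free space between arms.
- turner (a joint): Angle of the cross about the stand's +z axis, rad, counter-clockwise from above positive, free to turn many turns both ways; 0 (or any whole turn) puts the red bobbin exactly at the arrow. The other arms stand at +90, 180, 270 degrees from the red one (silver, blue, black). Friction 0.06 N m (about 1 N at an arm); it stays where it is left.
- red_bobbin (a point): Centre of the red bobbin (21 mm across, 11 mm high, z = 30 to 41 mm above the table), fixed on a red 30 mm seat at the end of one arm, 85 mm from the axis, with a red bead on top (to z = 50 mm). The other bobbins are silver (white seat and bead), blue and black, same size, also fixed.
- winding_place (a point): Point on the stand, at bobbin height, 85 mm from its axis towards the yellow arrow (a yellow chevron on the base and a yellow block at its rim): the red bobbin's centre must come here.
- guide_pivot (a point): Axis of the guide arm, in the middle of the arm's height (z = 60 mm), on an upright post at the stand's rim, at x = -95 mm, y = -75 mm in the stand's frame; the pivot cap is 22 mm across and its top, the highest point of the stand, is at z = 69 mm.
- guide_eye (a point): Centre of the steel ring (23 mm outer width) at the end of the guide arm, 75.7 mm from the pivot. The orange bar from the pivot to the ring is 8 mm wide and reaches from z = 54 to 66 mm, above the bobbins.
- guide (a joint): Angle of the guide arm, rad: 0 is fully home against its stop, with the ring over the winding place; it grows as the arm swings out, counter-clockwise from above, to 1.75 at most. Friction 0.03 N m; it stays where it is left.
- teal_spool: Teal thread spool, 26 mm across, 46 mm high, loose, upright; origin at the centre of its underside. Leave alone.
- wax: Round amber beeswax cake, 39 mm across, 13 mm high, loose; origin at the centre of its underside. Leave alone.
- chalk: Blue tailor's chalk, 38 x 49 x 8 mm, loose; origin at the centre of its underside. Leave alone.

How it is judged:
By the outcome, as a careful person would: the job done as asked, in the order asked, and still so for the second after the job is handed in, with the robot touching nothing.
It also fails if it takes over 58 s, if anything falls off the work surface, if the arm or the gripper's body presses on something with over 40 N, if the wrist force passes 120 N, or if a joint passes its speed limit or range.

ROBOT

A 7-joint arm with a two-finger parallel gripper is mounted at the origin on a cart in front of the work surface, level with it; the furniture and walls round the work are solid. World frame = base frame: x ahead of the robot, y to its left, z up, the work surface at z = 0. Lengths are in mm, angles in rad, forces in N, time in s.
With the tool pointing down it reaches from about 425 to 875 mm from the base axis. Payload 8.4 kg.
Tool frame: the origin (TCP) lies at the very end of the fingers, on their centre line; the grasp point (between the pads) lies 19 mm behind it; z points along the fingers, y is the line along which they close (so a half turn about z gives the same grasp; the last joint's range is limited). The gripper opens to 87 mm and grips with 3 to 60 N. Pads are 19 mm wide; open, the fingers measure 117 mm over their backs; the gripper's body (75 mm by 190 mm) begins 51 mm behind the grasp point.
Start: joints at [1.108, 0.333, 0.04, 1.465, -0.013, 1.343, -0.059], TCP at [231.264, -607.437, 222.546] pointing down, gripper open.
Joint ranges: [-2.58, 2.58], [-0.38, 2.09], [-1.3, 1.39], [0.25, 2.4], [-1.5, 4.64], [0.08, 2.09], [-2.65, 2.65]. Speed limits (rad/s): [2.22, 2.22, 2.79, 2.79, 3.14, 3.14, 3.14].

INTERFACE

Orientations are given as a 3x3 rotation matrix whose columns are the frame's x, y, z axes.
In Python, from plant import state, imaging, job gives the robot as it stands. The module is installed in compiled form; this text tells all that it offers.
- The arm moves only by the shell command python3 -m pendant 'ROWS' [FORCE]. ROWS is JSON, a list that holds one entry, the list of rows, each a list of 7 numbers: the opening, from 0 (shut) to 1 (fully open), then the shift along the tool's x, y, z in cm, then the turn, a rotation vector about the tool's x, y, z in rad. A call has 1 to 5 rows; each row shifts and turns the commanded pose from where the row before left it, along the tool's axes as they then stand; what a row does not reach is not made up. A row lasts 1/8 s, in which the tool goes at most 62.5 mm and 10.7 degrees, less where a joint would pass 70% of its speed; a pose out of reach is approached as far as the arm can. A call with a gripper value outside its range is refused whole. The fingers move at their own pace and stop on an object; FORCE is the grip in N (left out, the last holds). Time passes only in rows, so rows that do not move let the fingers close. It gives the time, the measured TCP pose, the force, the opening and the grip force at its end, in the units of the state.
- state(): the state, without advancing time (a new reading comes with each control period).
- imaging.read_camera(name): name is "scene" or "top" or "wrist"; returns a dict with "frame" (400x640x3 uint8, red, green, blue), "intrinsics" (3x3 intrinsics, pixels), "extrinsics" (4x4, takes a point from camera to world coordinates). Camera axes: x right, y up, looking along -z (the intrinsics and any distortion apply to the point x, -y, -z); pixel columns grow to the right and rows downward; lengths in mm; the calibration is good to about 2 mm. A picture is of the moment at which its call begins. There is no depth.
- job.close_job(): hands the job in; it is judged then, once.
The state is a dict: "time": time; "q": joint angles; "qd": joint speeds; "joint_torque": joint torques, N m; "ee_pos": TCP position; "ee_rot": TCP orientation; "ft_force": force on the tool from outside, world axes, zero at the start; "ft_torque": the same for the moment, N m; "grip_width": opening from 0.0 (shut) to 1.0 (fully open); "gripper_force": force on a finger pad.
Only numpy, scipy, OpenCV 4.12 (cv2) and the standard library are available. Lean on these libraries where they do the work, as an engineer would, in place of code of your own. Each camera call takes 0.05 s, during which the arm holds its last target. There are 200 camera calls.

## Working session

There is one attempt and no reset: what is moved stays moved. The work goes in short steps, Python scripts to look and compute and a shell command to move; the robot and the scene stay as the last step left them, time stands still between calls to the robot, and variables do not carry over. Pictures are saved under pics/ and viewed, at most 13 in all, crops included, and the job is handed in when it is done.

```bash
mkdir -p pics
cat > h.py <<'E'
import numpy as np, cv2
from plant import state, imaging
def shot(n,f):
    c=imaging.read_camera(n); cv2.imwrite(f'pics/{f}.png',c['frame'][:,:,::-1]); np.savez(f'pics/{f}.npz',K=c['intrinsics'],T=c['extrinsics']); return c
def ray(f,u,v,z):
    d=np.load(f'pics/{f}.npz');K,T=d['K'],d['T']
    p=np.linalg.solve(K,[u,v,1]); r=T[:3,:3]@[p[0],-p[1],-p[2]]; o=T[:3,3]
    return o+r*(z-o[2])/r[2]
def proj(f,P):
    d=np.load(f'pics/{f}.npz');K,T=d['K'],d['T']
    c=T[:3,:3].T@(np.array(P)-T[:3,3]); q=K@[c[0],-c[1],-c[2]]; return q[:2]/q[2]
E
python3 - <<'E'
from h import *
for n in('scene','top'):
    c=shot(n,n+'0'); print(n,c['extrinsics'].round(2).tolist(),c['intrinsics'].round(1).tolist(),[k for k in c])
s=state();print(s['time'],s['ee_pos'],s['ee_rot'],s['grip_width'])
E
```

```text
scene [[-0.77, 0.4, -0.49, 148.61], [-0.63, -0.47, 0.61, 213.07], [0.01, 0.78, 0.62, 649.33], [0.0, 0.0, 0.0, 1.0]] [[503.0, 0.0, 317.4], [0.0, 503.0, 198.3], [0.0, 0.0, 1.0]] ['frame', 'intrinsics', 'extrinsics']
top [[-0.01, 0.98, -0.18, 444.96], [-1.0, -0.01, 0.0, -331.96], [0.0, 0.18, 0.98, 897.45], [0.0, 0.0, 0.0, 1.0]] [[468.2, 0.0, 323.4], [0.0, 468.2, 202.5], [0.0, 0.0, 1.0]] ['frame', 'intrinsics', 'extrinsics']
0.1 [ 231.07301042 -607.09284092  221.7492782 ] [[ 9.34583425e-01  3.55743505e-01 -6.17343229e-04]
 [ 3.55744022e-01 -9.34582526e-01  1.30083417e-03]
 [-1.14194890e-04 -1.43535421e-03 -9.99998963e-01]] 1.0017492203067746
```

View pics/top0.png

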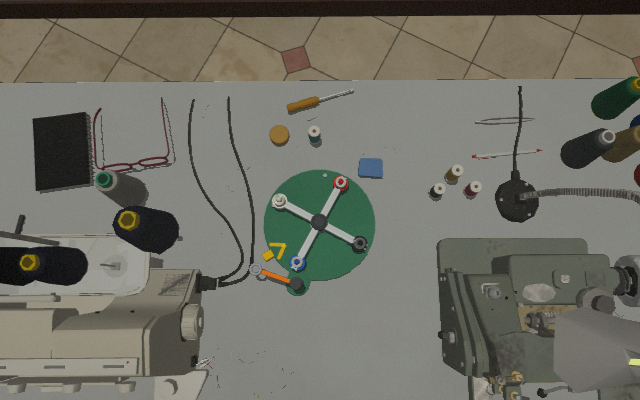

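View pics/scene0.png

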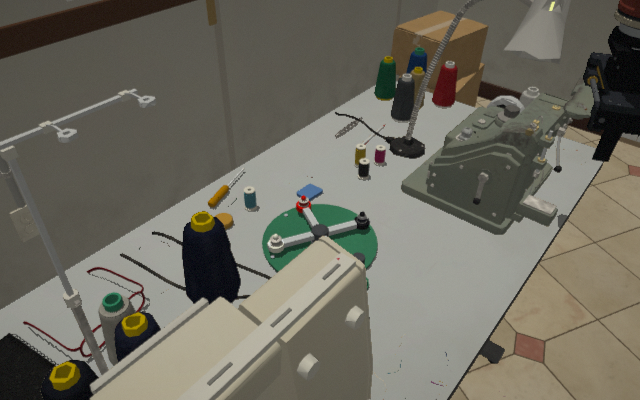

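The top view shows the stand centred near (319,222), with red at (341,183), blue at (298,263), silver at (279,201) and black at (360,244). The arrow is near (275,250), the guide pivot is near (297,286) and the ring near (256,270). I'll enlarge it.

Run:
```python
from h import *
im=cv2.imread('pics/top0.png')[160:305,235:390]
cv2.imwrite('pics/top0c.png',cv2.resize(im,None,fx=4,fy=4,interpolation=cv2.INTER_CUBIC))
```

```text
(no output)
```

View pics/top0c.png

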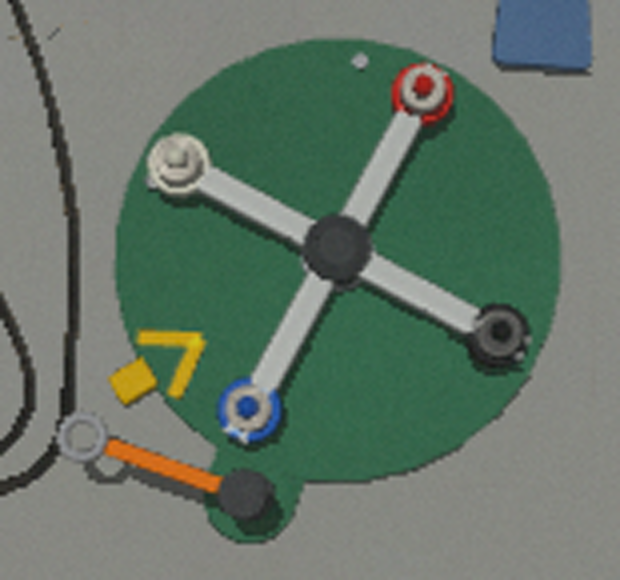

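Run:
```python
from h import *
P=lambda u,v,z: ray('top0',235+u/4,160+v/4,z)
B={k:P(*a) for k,a in dict(hub=(337,248,38),red=(424,85,50),blue=(247,408,50),silver=(178,155,50),black=(501,331,50),piv=(245,492,69),eye=(83,436,66),blk=(133,381,12),tip=(203,341,8),chalk=(495,66,8)).items()}
for k,v in B.items(): print(k,v.round(1), np.linalg.norm((v-B['hub'])[:2]).round(1), np.degrees(np.arctan2(*(v-B['hub'])[1::-1])).round(1))
c=(B['red']+B['blue']+B['silver']+B['black'])/4; print('c',c)
# stand yaw: pivot at (-95,-75) ; angle
a=np.arctan2(*(B['piv']-c)[1::-1])-np.arctan2(-75,-95); print('yaw from piv',np.degrees(a)%360,'from blk',(np.degrees(np.arctan2(*(B['blk']-c)[1::-1]))-180)%360)
e=B['eye']-B['piv'];print('guide ang',np.degrees(np.arctan2(e[1],e[0])),np.linalg.norm(e[:2]))
```

```text
hub [ 569.9 -325.9   38. ] 0.0 0.0
red [ 644.3 -366.9   50. ] 84.9 -28.8
blue [ 495.8 -285.1   50. ] 84.6 151.1
silver [ 612. -253.   50.] 84.2 60.0
black [ 529.6 -400.1   50. ] 84.4 -118.5
piv [ 458.3 -285.4   69. ] 118.7 160.0
eye [ 483.2 -213.9   66. ] 141.7 127.7
blk [ 511.1 -229.3   12. ] 113.1 121.3
tip [ 530.1 -261.8    8. ] 75.5 121.8
chalk [ 663.4 -403.4    8. ] 121.5 -39.6
c [ 570.43310841 -326.26049421   50.        ]
yaw from piv 301.6927472482799 from blk 301.4420461965065
guide ang 70.8252441924474 75.71483469473046
```

Run:
```python
from h import *
def tri(a,b):
    A=[];y=[]
    for f,(u,v) in(('top0',a),('scene0',b)):
        o=np.load(f'pics/{f}.npz')['T'][:3,3]; d=ray(f,u,v,0)-o; d/=np.linalg.norm(d); M=np.eye(3)-np.outer(d,d); A.append(M); y.append(M@o)
    return np.linalg.lstsq(np.vstack(A),np.hstack(y),rcond=None)[0].round()
print('shade',tri((600,350),(535,35)))
print('lampbase',tri((517,200),(408,148)))
print('machine spool/top', ray('top0',440,240,0), ray('top0',440,370,0), ray('top0',505,255,150),ray('top0',480,390,150), ray('top0',205,275,0), ray('top0',205,275,150))
print('tcp in scene',proj('scene0',[231,-607,222]), proj('top0',[231,-607,222]))
s=state()
import numpy as np
R=s['ee_rot']; p=s['ee_pos']
print((R.T@(np.array([625,-380,350])-p)/10).round(2))
```

```text
shade [ 379. -639.  354.]
lampbase [ 614. -711.    4.]
machine spool/top [ 538.78175727 -557.51891335    0.        ] [ 300.66895462 -544.76089842    0.        ] [ 498.41059069 -621.99547726  150.        ] [ 295.52167054 -568.10241418  150.        ] [ 475.63154365 -108.57791215    0.        ] [ 470.50437344 -145.91437812  150.        ]
tcp in scene [596.62270674 143.80166626] [530.25352103 452.11059946]
[ 44.89  -7.23 -12.82]
```

```bash
cat >> h.py <<'E'
C=np.array([570.1,-326.1])
def goto(p,head):
    s=state();R=s['ee_rot'];d=R.T@(np.array(p)-s['ee_pos'])/10
    h=np.degrees(np.arctan2(R[1,0],R[0,0])); w=(head-h+180)%360-180
    print('shift cm',d.round(2),'turn z',np.radians(-w).round(3),'head',h.round(2),'pos',s['ee_pos'].round(1),'z',R[:,2].round(3),'F',s['ft_force'].round(1),'t',round(s['time'],2),'q',s['q'].round(2))
E
python3 -m pendant '[[[0,1.47,-3.87,-0.8,0,0,0],[0,1.47,-3.87,-0.8,0,0,0],[0,1.47,-3.87,-0.8,0,0,0],[0,1.47,-3.87,-0.8,0,0,0],[0,1.47,-3.87,-0.8,0,0,0]]]' 10
python3 -c "
from h import *
goto([519.9,-355.7,120],-28.5)"
```

```text
time: 0.72
ee_pos: [230.9, -398.9, 262.5]
ee_rot: [[0.935, 0.356, -0.0], [0.356, -0.935, 0.0], [-0.0, -0.001, -1.0]]
ft_force: [-0.1, 0.0, -0.3]
grip_width: 0.515
gripper_force: 0.0
shift cm [28.55  6.25 14.24] turn z 0.861 head 20.85 pos [ 230.9 -398.9  262.5] z [-0.  0. -1.] F [-0.1  0.  -0.3] t 0.72 q [ 1.   -0.07 -0.05  1.84 -0.    1.37 -0.25]
```

```bash
python3 -m pendant '[[[0,5.5,1.25,1.4,0,0,0],[0,5.5,1.25,1.4,0,0,0],[0,5.5,1.25,1.4,0,0,0],[0,5.5,1.25,1.4,0,0,0],[0,5.5,1.25,1.4,0,0,0]]]'
python3 -m pendant '[[[0,0,0,0,0,0,0.172],[0,0,0,0,0,0,0.172],[0,0,0,0,0,0,0.172],[0,0,0,0,0,0,0.172],[0,0,0,0,0,0,0.172]]]'
python3 -c "
from h import *
goto([519.9,-355.7,60],-28.5); shot('wrist','w1')"
```

```text
time: 1.35
ee_pos: [511.8, -360.7, 191.8]
ee_rot: [[0.935, 0.355, -0.0], [0.355, -0.935, 0.0], [-0.0, -0.0, -1.0]]
ft_force: [0.4, -1.3, 0.7]
grip_width: 0.019
gripper_force: 0.0
time: 1.98
ee_pos: [510.1, -360.8, 192.0]
ee_rot: [[0.877, -0.481, -0.001], [-0.481, -0.877, 0.001], [-0.001, -0.0, -1.0]]
ft_force: [-0.9, -0.5, 0.4]
grip_width: 0.006
gripper_force: 0.0
shift cm [ 0.62 -0.92 13.2 ] turn z -0.005 head -28.76 pos [ 510.1 -360.8  192. ] z [-0.001  0.001 -1.   ] F [-0.9 -0.5  0.4] t 1.98 q [ 0.64  0.31 -0.12  1.56  0.04  1.27 -1.56]
```

View pics/w1.png

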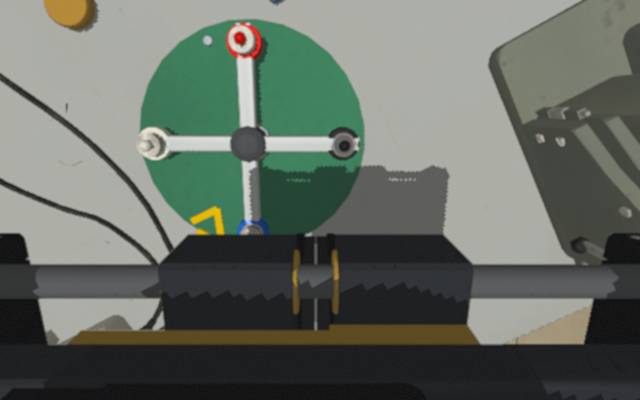

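Run:
```python
from h import *
s=state();R=s['ee_rot'];p=s['ee_pos']
for v in [(0,0,0),(9.5,15,0),(9.5,-15,0),(-9.5,-15,0),(9.5,15,-19),(9.5,15,-70),(37,95,-70),(37,-95,-70)]: print(v,proj('w1',p+R@np.array(v)).round())
print(np.load('pics/w1.npz')['T'].round(2))
```

```text
(0, 0, 0) [317. 256.]
(9.5, 15, 0) [348. 238.]
(9.5, -15, 0) [285. 237.]
(-9.5, -15, 0) [286. 274.]
(9.5, 15, -19) [352. 254.]
(9.5, 15, -70) [370. 323.]
(37, 95, -70) [672. 236.]
(37, -95, -70) [-35. 230.]
[[-4.8000e-01  8.5000e-01  2.2000e-01  5.7188e+02]
 [-8.8000e-01 -4.6000e-01 -1.2000e-01 -3.9391e+02]
 [ 0.0000e+00 -2.6000e-01  9.7000e-01  3.5320e+02]
 [ 0.0000e+00  0.0000e+00  0.0000e+00  1.0000e+00]]
```

The wrist view agrees with the top estimate: hub (248,144), red (243,40), black (343,144), and the closed tips at about (317,256). I'll go down into the blue–black gap.

```bash
python3 -m pendant '[[[0,0.31,-0.46,4,0,0,0],[0,0.31,-0.46,4,0,0,0],[0,0,0,4,0,0,0],[0,0,0,0,0,0,0]]]'
python3 -c "
from h import *
goto([519.9,-355.7,16],-28.5)"
```

```text
time: 2.52
ee_pos: [517.9, -354.4, 69.2]
ee_rot: [[0.88, -0.474, -0.006], [-0.474, -0.88, 0.004], [-0.007, -0.001, -1.0]]
ft_force: [-0.2, -1.1, 1.1]
grip_width: 0.006
gripper_force: 0.0
shift cm [0.27 0.02 5.32] turn z 0.004 head -28.3 pos [ 517.9 -354.4   69.2] z [-0.006  0.004 -1.   ] F [-0.2 -1.1  1.1] t 2.52 q [ 0.63  0.42 -0.13  1.68  0.06  1.06 -1.58]
```

```bash
python3 -m pendant '[[[0,0.2,0,2,0,0,0],[0,0,0,2,0,0,0],[0,0,0,1.3,0,0,0],[0,0,0,0,0,0,0]]]'
python3 -c "
from h import *
goto([519.9,-355.7,16],-28.5)"
```

```text
time: 3.02
ee_pos: [521.2, -356.4, 18.3]
ee_rot: [[0.879, -0.476, -0.002], [-0.476, -0.879, 0.001], [-0.002, -0.0, -1.0]]
ft_force: [0.4, -0.5, -0.7]
grip_width: 0.005
gripper_force: 0.0
shift cm [-0.15  0.    0.23] turn z 0.001 head -28.42 pos [ 521.2 -356.4   18.3] z [-0.002  0.001 -1.   ] F [ 0.4 -0.5 -0.7] t 3.02 q [ 0.63  0.48 -0.12  1.71  0.07  0.96 -1.59]
```

```bash
python3 -m pendant '[[[0,0.4,0,0.1,0,0,0],[0,0.4,0,0,0,0,0],[0,0.3,0,0,0,0,0],[0,0.44,0.125,0,0,0,-0.087],[0,0.44,0.125,0,0,0,-0.087]]]'
python3 -m pendant '[[[0,0.44,0.125,0,0,0,-0.087],[0,0.44,0.125,0,0,0,-0.087],[0,0.44,0.125,0,0,0,-0.087],[0,0.44,0.125,0,0,0,-0.087],[0,0.44,0.125,0,0,0,-0.087]]]'
cat >> h.py <<'E'
def arm():
    s=state();R=s['ee_rot'];r=R[:2,:2].T@(s['ee_pos'][:2]-C)
    print('tool in arm frame x,y',r.round(1),'z',s['ee_pos'][2].round(1),'arm angle',(np.degrees(np.arctan2(R[1,0],R[0,0]))-90).round(2),'F tool',(R.T@s['ft_force']).round(1),'t',round(s['time'],2),'q7',s['q'][6].round(2))
E
python3 -c "
from h import *
arm()"
```

```text
time: 3.65
ee_pos: [538.5, -368.4, 18.8]
ee_rot: [[0.949, -0.314, -0.0], [-0.314, -0.949, -0.0], [-0.0, 0.0, -1.0]]
ft_force: [-1.7, 0.1, 1.4]
grip_width: 0.008
gripper_force: 0.6
time: 4.28
ee_pos: [559.0, -378.3, 18.8]
ee_rot: [[0.993, 0.115, -0.0], [0.115, -0.993, -0.001], [-0.0, 0.001, -1.0]]
ft_force: [-0.7, -1.6, 0.5]
grip_width: 0.008
gripper_force: 0.7
tool in arm frame x,y [-17.1  50.6] z 18.8 arm angle -83.41 F tool [-0.9  1.5 -0.5] t 4.28 q7 -1.03
```

```bash
for i in 1; do python3 -m pendant '[[[0,0.44,0.125,0.1,0,0,-0.087],[0,0.44,0.125,0,0,0,-0.087],[0,0.44,0.125,0,0,0,-0.087],[0,0.44,0.125,0,0,0,-0.087],[0,0.44,0.125,0,0,0,-0.087]]]'|grep force; done
python3 -c "
from h import *
arm()"
python3 -m pendant '[[[0,0.44,0.125,0,0,0,-0.087],[0,0.44,0.125,0,0,0,-0.087],[0,0.44,0.125,0,0,0,-0.087],[0,0.44,0.125,0,0,0,-0.087],[0,0.44,0.125,0,0,0,-0.087]]]'|grep force
python3 -c "
from h import *
arm()"
python3 -m pendant '[[[0,0.44,0.125,0,0,0,-0.087],[0,0.44,0.125,0,0,0,-0.087],[0,0.44,0.125,0,0,0,-0.087],[0,0.44,0.125,0,0,0,-0.087],[0,0.44,0.125,0,0,0,-0.087]]]'|grep force
python3 -c "
from h import *
arm();shot('top','t2')"
```

```text
ft_force: [-0.6, -1.3, -0.6]
gripper_force: 0.7
tool in arm frame x,y [-17.4  50.6] z 17.8 arm angle -58.5 F tool [-1.2  0.8  0.6] t 4.9 q7 -0.65
ft_force: [0.1, -1.7, -0.2]
gripper_force: 0.7
tool in arm frame x,y [-17.4  50.4] z 17.8 arm angle -33.57 F tool [-1.3  1.   0.2] t 5.53 q7 -0.29
ft_force: [1.3, -1.5, -0.2]
gripper_force: 0.9
tool in arm frame x,y [-17.5  50.2] z 17.9 arm angle -8.65 F tool [-1.3  1.5  0.2] t 6.15 q7 0.08
```

```bash
python3 -m pendant '[[[0,0.44,0.125,0,0,0,-0.087],[0,0.44,0.125,0,0,0,-0.087],[0,0.44,0.125,0,0,0,-0.087],[0,0.44,0.125,0,0,0,-0.087],[0,0.44,0.125,0,0,0,-0.087]]]'|grep force
python3 -m pendant '[[[0,0.35,0.1,0,0,0,-0.07],[0,0.25,0.075,0,0,0,-0.05],[0,0,0,0,0,0,0]]]'|grep force
python3 - <<'E'
from h import *
arm();shot('top','t3');shot('wrist','w3')
a=cv2.imread('pics/top0.png');
b=cv2.imread('pics/t3.png')[160:305,235:390]
cv2.imwrite('pics/t3c.png',cv2.resize(b,None,fx=4,fy=4,interpolation=cv2.INTER_CUBIC))
E
```

```text
ft_force: [2.0, -2.4, -0.4]
gripper_force: 1.0
ft_force: [0.9, -0.5, -0.5]
gripper_force: 0.3
tool in arm frame x,y [-16.7  50. ] z 17.9 arm angle 22.95 F tool [-0.8  0.7  0.5] t 7.2 q7 0.54
```

View pics/t3c.png

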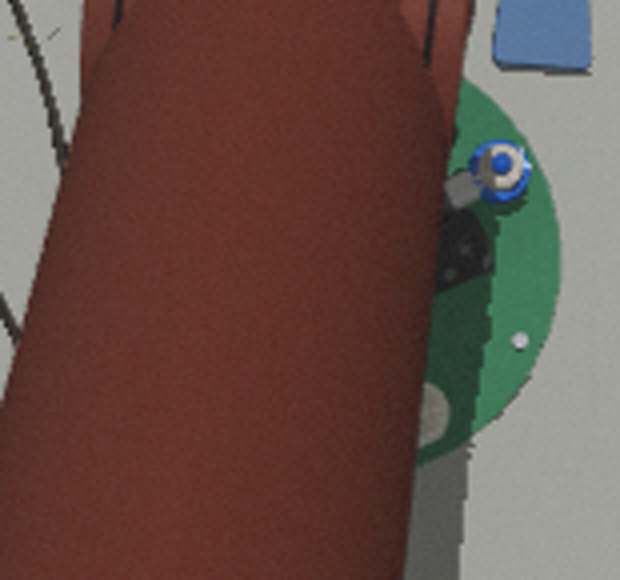

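The arm hides most of the stand, but the blue bead shows at crop (502,163). The base looks unmoved, with its edge at the same place and the chalk untouched.

Run:
```python
from h import *
v=ray('t3',235+502/4,160+163/4,50)[:2]-C
a=np.degrees(np.arctan2(v[1],v[0]));print(np.linalg.norm(v),'blue',a,'black',a+90,'red',a+180)
arm()
```

```text
84.70424477731406 blue -64.06954897209255 black 25.930451027907452 red 115.93045102790745
tool in arm frame x,y [-16.7  49.7] z 17.7 arm angle 22.91 F tool [-1.8 -0.2 -0.7] t 7.3 q7 0.54
```

View pics/w3.png

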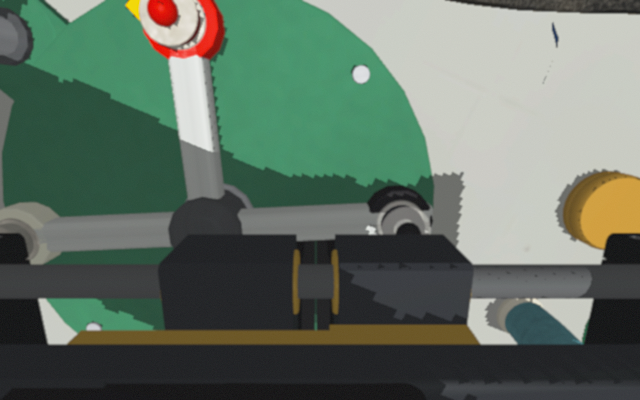

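The wrist view shows the red bead at (161,10) with the arrow just past it. Black is at (403,225), clear of the wax and the spool. About 5.5° remain.

```bash
python3 -m pendant '[[[0,0.15,0.04,0,0,0,-0.03],[0,0.15,0.04,0,0,0,-0.03],[0,0.1,0.025,0,0,0,-0.02],[0,0.05,0.01,0,0,0,-0.01],[0,0,0,0,0,0,0]]]'|grep force
python3 - <<'E'
from h import *
v=ray('w3',161,10,50)[:2]-C;print(np.linalg.norm(v),np.degrees(np.arctan2(v[1],v[0])))
arm();c=shot('top','t4');shot('wrist','w4')
b=c['frame'][160:305,235:390,::-1]
t=cv2.resize(b,None,fx=3,fy=3,interpolation=cv2.INTER_CUBIC)[:420]
w=cv2.resize(cv2.imread('pics/w4.png')[0:210,60:260],None,fx=2,fy=2)
cv2.imwrite('pics/c4.png',np.hstack([t[:420,230:],w[:420,:]])); print(t.shape,w.shape)
E
```

```text
ft_force: [1.7, -0.6, 1.6]
gripper_force: 0.7
83.26484609466631 112.61865201928676
tool in arm frame x,y [-16.4  49.5] z 17.6 arm angle 28.2 F tool [-1.4  1.2 -1.6] t 7.92 q7 0.61
(420, 465, 3) (420, 400, 3)
```

View pics/c4.png

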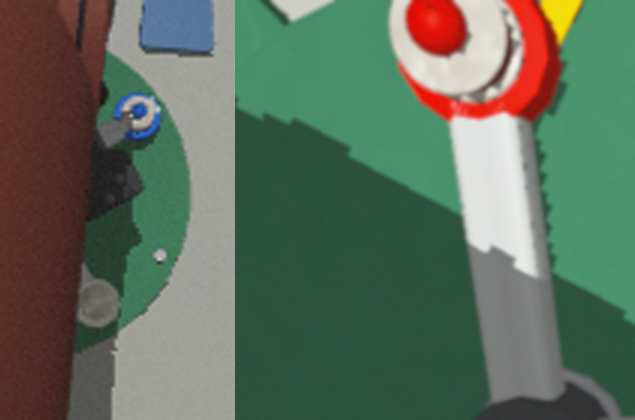

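Run:
```python
from h import *
A=lambda v:np.degrees(np.arctan2(v[1],v[0]))
v=ray('t4',358,196.7,50)[:2]-C;print('top blue',np.linalg.norm(v),A(v)+180)
# wrist crop px: x=60+(cx-235)/2, y=cy/2 ; bead (435,22)
for n,cx,cy,z in(('bead',435,22,50),('yel edge top-left',553,0,8),('armroot L',489,395,30),('armroot R',563,370,30),('arm end L',452,120,30),('arm end R',531,120,30)):
    p=ray('w4',60+(cx-235)/2,cy/2,z)[:2];v=p-C;print(n,p.round(1),np.linalg.norm(v).round(1),A(v).round(1))
for r in(60,75,95,110): 
    P=[*(C+r*np.array([np.cos(np.radians(121.6)),np.sin(np.radians(121.6))])),8]; q=proj('w4',P); print(r,q.round(),((q-[60,0])*2+[235,0]).round())
```

```text
top blue 84.51040389967794 121.92201064323979
bead [ 530.6 -252.9] 83.2 118.4
yel edge top-left [ 532.1 -236.1] 97.7 112.9
armroot L [ 558.8 -314.6] 16.2 134.5
armroot R [ 570.4 -302.1] 24.0 89.2
arm end L [ 530.8 -267.1] 70.9 123.6
arm end R [ 544.4 -259.8] 71.1 111.2
60 [197.  91.] [509. 182.]
75 [192.  56.] [499. 112.]
95 [185.   6.] [486.  13.]
110 [180. -33.] [475. -66.]
```

```bash
python3 -m pendant '[[[0,-0.5,0,0,0,0,0],[0,-0.7,0,0,0,0,0],[0,0,0,-3,0,0,0],[0,0,0,-6,0,0,0],[0,0,0,-6,0,0,0]]]'
python3 -c "
from h import *
goto([480,-480,170],75)"
```

```text
time: 8.65
ee_pos: [626.7, -328.1, 168.7]
ee_rot: [[-0.472, 0.882, -0.001], [0.882, 0.472, 0.001], [0.001, -0.001, -1.0]]
ft_force: [0.4, -0.8, -0.1]
grip_width: -0.002
gripper_force: 0.0
shift cm [ -6.46 -20.1   -0.12] turn z 0.754 head 118.17 pos [ 626.7 -328.1  168.7] z [-0.001  0.001 -1.   ] F [ 0.4 -0.8 -0.1] t 8.65 q [ 0.87  0.57 -0.68  1.34  0.36  1.35  0.68]
```

```bash
python3 -m pendant '[[[0,-1.6,-5,0,0,0,0],[0,-1.6,-5,0,0,0,0],[0,-1.6,-5,0,0,0,0],[0,-1.6,-5,0,0,0,0],[0,0,0,0,0,0,0]]]'|grep pos
python3 - <<'E'
from h import *
goto([444,-233,120],75);shot('top','t5')
b=cv2.imread('pics/t5.png')[160:305,235:390]
cv2.imwrite('pics/t5c.png',cv2.resize(b,None,fx=4,fy=4,interpolation=cv2.INTER_CUBIC))
E
```

```text
ee_pos: [476.1, -484.4, 167.0]
shift cm [23.75  8.85  4.67] turn z 0.745 head 117.68 pos [ 476.1 -484.4  167. ] z [-0.003 -0.002 -1.   ] F [0.3 0.1 0.4] t 9.28 q [ 1.19  0.51 -0.65  1.43  0.31  1.31  1.  ]
```

View pics/t5c.png

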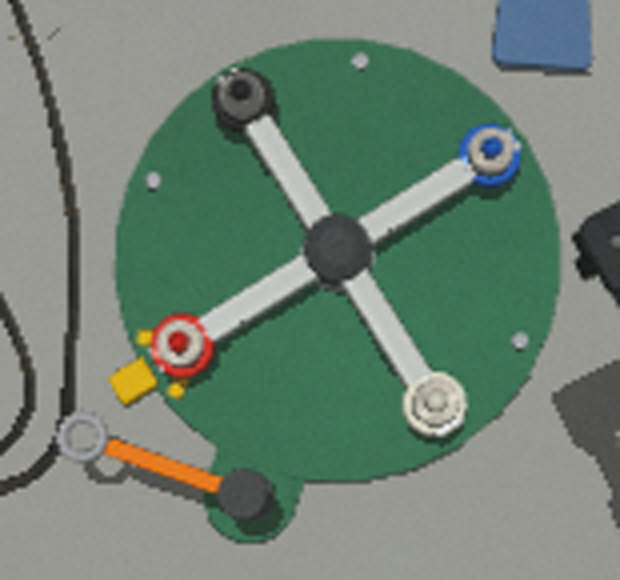

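Red (178,342) sits on the arrow, with the chevron showing evenly on both sides, and the base and guide are unmoved. Now the numbers.

Run:
```python
from h import *
P=lambda u,v,z: ray('t5',235+u/4,160+v/4,z)[:2]
A=lambda v:np.degrees(np.arctan2(v[1],v[0]))
r,b,k,s=P(178,342,50),P(491,149,50),P(241,92,50),P(437,402,50)
print('r-b',A(r-b),'k-s +90',A(k-s)+90,(r+b+k+s)/4)
p=P(245,492,69);c=(r+b+k+s)/4
print('arrow piv',A(p-c)-A(np.array([-95,-75]))-180, 'blk',A(P(133,381,12)-c),'dots',P(145,338,8),P(176,391,8),A((P(145,338,8)+P(176,391,8))/2-c))
```

```text
r-b 121.5152443366012 k-s +90 121.68331902696346 [ 569.73183709 -325.90987795]
arrow piv 121.73593805059852 blk 121.23143244658347 dots [ 531.75764324 -234.22638516] [ 506.57345141 -249.20730123] 120.98900393163913
```

```bash
python3 -m pendant '[[[0,0,0,0,0,0,0.186],[0,0,0,0,0,0,0.186],[0,0,0,0,0,0,0.186],[0,0,0,0,0,0,0.186],[0,0,0,0,0,0,0]]]'|grep pos
python3 -c "
from h import *
goto([442,-233,115],75)"
```

```text
ee_pos: [482.4, -477.5, 167.6]
shift cm [22.7  -9.93  5.27] turn z 0.013 head 75.74 pos [ 482.4 -477.5  167.6] z [ 0.  0. -1.] F [ 0.7 -0.2  0.1] t 9.95 q [ 1.09  0.48 -0.52  1.43  0.24  1.3   0.3 ]
```

```bash
python3 -m pendant '[[[0,4.5,-2,0.5,0,0,0],[0,4.5,-2,1,0,0,0],[0,4.5,-2,1,0,0,0],[0,4.5,-2,1.5,0,0,0],[0,4.5,-2,1.3,0,0,0]]]'|grep -E 'pos|force'
python3 -m pendant '[[[0,0,0,0,0,0,0],[0,0,0,0,0,0,0]]]'|grep -E 'pos|force'
python3 - <<'E'
from h import *
goto([442,-233,57],75);c=shot('scene','s6'); 
cv2.imwrite('pics/s6w.png',np.vstack([c['frame'][100:400,:,::-1],shot('wrist','w6')['frame'][:300,:,::-1]]))
E
```

```text
ee_pos: [440.4, -233.7, 114.2]
ft_force: [0.8, -0.3, -0.1]
gripper_force: 0.0
ee_pos: [440.9, -236.2, 115.0]
ft_force: [-1.0, -0.3, 0.8]
gripper_force: 0.0
shift cm [0.34 0.03 5.8 ] turn z 0.013 head 75.77 pos [ 440.9 -236.2  115. ] z [ 0.001 -0.001 -1.   ] F [-1.  -0.3  0.8] t 10.82 q [ 1.01  0.17 -0.66  1.93  0.12  1.08  0.05]
```

View pics/s6w.png

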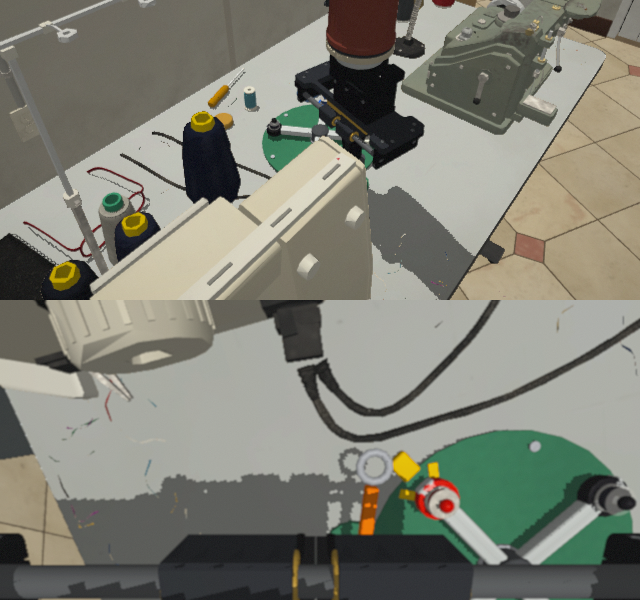

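The scene and wrist views show the hand clear of the machine. The bar is about 50 px to the right of the fingertip, with its ring at (374,166) in the wrist frame. I'll go down beside it.

```bash
python3 -m pendant '[[[0,0,0,2,0,0,0],[0,0,0,2,0,0,0],[0,0,0,1.7,0,0,0],[0,0,0,0,0,0,0]]]'|grep -E 'pos|force'
cat >> h.py <<'E'
PIV=np.array([458.3,-285.4])
def gd():
    s=state();R=s['ee_rot'];v=s['ee_pos'][:2]-PIV
    r=np.linalg.norm(v);a=np.degrees(np.arctan2(v[1],v[0]))
    print('r',r.round(1),'ang',a.round(1),'bar est (d 17)',(a-np.degrees(np.arcsin(17/r))).round(1),'pos',s['ee_pos'].round(1),'F',s['ft_force'].round(1),'head',np.degrees(np.arctan2(R[1,0],R[0,0])).round(1),'t',round(s['time'],2))
E
python3 - <<'E'
from h import *
gd()
s=state();R=s['ee_rot']
for b in(70.8,60,50,40,30,25):
    u=np.radians(b);e=np.array([np.cos(u),np.sin(u)]);n=np.array([-e[1],e[0]])
    x,y=R[:2,0],R[:2,1]
    d=4+9.5*abs(x@n)+13*abs(y@n)
    p=PIV+50*e+d*n
    print(b,d.round(1),p.round(1),(R.T@(np.append(p,57)-s['ee_pos'])/10).round(2))
E
```

```text
ee_pos: [439.7, -235.9, 56.4]
ft_force: [0.6, 0.0, 0.2]
gripper_force: 0.0
r 52.9 ang 110.6 bar est (d 17) 91.9 pos [ 439.7 -235.9   56.4] F [0.6 0.  0.2] head 75.6 t 11.43
70.8 17.7 [ 458.  -232.3] [ 0.8   1.69 -0.06]
60 19.1 [ 466.8 -232.6] [ 1.    2.54 -0.06]
50 19.8 [ 475.3 -234.4] [ 1.04  3.41 -0.06]
40 20.1 [ 483.7 -237.9] [ 0.91  4.31 -0.07]
30 19.9 [ 491.7 -243.2] [ 0.59  5.22 -0.07]
25 19.6 [ 495.3 -246.5] [ 0.36  5.66 -0.07]
```

```bash
python3 -m pendant '[[[0,0.4,0.8,0,0,0,0],[0,0.4,0.5,0,0,0,0],[0,0,0.4,0,0,0,0],[0,0.1,0.43,0,0,0,0],[0,0.1,0.43,0,0,0,0]]]'|grep -E 'pos|force'
python3 -m pendant '[[[0,0.02,0.43,0,0,0,0],[0,0.02,0.44,0,0,0,0],[0,-0.06,0.45,0,0,0,0],[0,-0.07,0.45,0,0,0,0],[0,0,0,0,0,0,0]]]'|grep -E 'pos|force'
python3 -c "
from h import *
gd();goto([495.3,-246.5,57],75.6)"
```

```text
ee_pos: [467.6, -232.8, 57.5]
ft_force: [-1.5, -0.9, -0.5]
gripper_force: 0.4
ee_pos: [485.0, -237.9, 57.6]
ft_force: [0.3, -0.3, 1.0]
gripper_force: 0.0
r 54.5 ang 60.6 bar est (d 17) 42.4 pos [ 485.  -237.9   57.6] F [ 0.3 -0.3  1. ] head 75.6 t 12.68
shift cm [-0.57  1.21  0.06] turn z -0.001 head 75.56 pos [ 485.  -237.9   57.6] z [ 0.  0. -1.] F [ 0.3 -0.3  1. ] t 12.68 q [ 0.93  0.33 -0.64  1.89  0.23  0.99 -0.07]
```

Now the last 15° or so, in small steps and watching the force.

```bash
python3 -m pendant '[[[0,-0.13,0.3,0,0,0,0],[0,-0.13,0.3,0,0,0,0],[0,-0.13,0.2,0,0,0,0],[0,-0.1,0.2,0,0,0,0],[0,0,0,0,0,0,0]]]'|grep -E 'pos|force'
python3 -c "
from h import *
gd()"
python3 -m pendant '[[[0,-0.05,0.1,0,0,0,0],[0,-0.05,0.1,0,0,0,0],[0,0,0,0,0,0,0]]]'|grep -E 'pos|force'
python3 -c "
from h import *
gd();c=shot('wrist','w7')"
```

```text
ee_pos: [493.2, -245.2, 57.6]
ft_force: [0.6, -0.7, 1.1]
gripper_force: 0.0
r 53.2 ang 49.0 bar est (d 17) 30.3 pos [ 493.2 -245.2   57.6] F [ 0.6 -0.7  1.1] head 75.6 t 13.3
ee_pos: [494.8, -246.6, 57.6]
ft_force: [-0.8, 0.4, -0.1]
gripper_force: 0.2
r 53.3 ang 46.8 bar est (d 17) 28.2 pos [ 494.8 -246.6   57.6] F [-0.8  0.4 -0.1] head 75.6 t 13.68
```

View pics/w7.png

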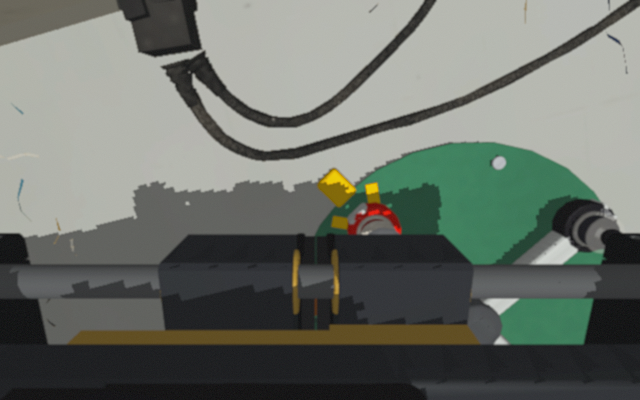

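The ring at about (378,228) is nearly over the red bobbin. There's no stop force yet, so I'll keep pushing gently.

```bash
python3 -m pendant '[[[0,-0.05,0.08,0,0,0,0],[0,-0.05,0.08,0,0,0,0],[0,0,0,0,0,0,0]]]'|grep -E 'pos|ft_force'
python3 -m pendant '[[[0,-0.05,0.08,0,0,0,0],[0,0,0,0,0,0,0]]]'|grep -E 'pos|ft_force'
python3 -c "
from h import *
gd()"
```

```text
ee_pos: [495.8, -247.8, 57.5]
ft_force: [-1.9, 1.2, 0.8]
ee_pos: [496.1, -248.1, 57.3]
ft_force: [-5.0, 3.1, 2.5]
r 53.1 ang 44.7 bar est (d 17) 26.0 pos [ 496.1 -248.1   57.3] F [-5.   3.1  2.5] head 75.6 t 14.35
```

The force went from 2 to 6 N and the finger stalled, so the guide is against its stop. I'll back off the way it came, lift and check.

```bash
python3 -m pendant '[[[0,0.1,-0.5,0,0,0,0],[0,0.2,-1,0,0,0,0],[0,0,0,-4,0,0,0],[0,0,0,-6,0,0,0],[0,0,0,0,0,0,0]]]'|grep -E 'pos|ft_force'
python3 -m pendant '[[[0,-5,2,0,0,0,0],[0,-5,2,0,0,0,0],[0,-5,2,0,0,0,0],[0,-5,2,0,0,0,0],[0,0,0,0,0,0,0]]]'|grep -E 'pos|ft_force'
python3 - <<'E'
from h import *
goto([480,-480,160],75);shot('top','t8')
b=cv2.imread('pics/t8.png')[160:305,235:390]
cv2.imwrite('pics/t8c.png',cv2.resize(b,None,fx=4,fy=4,interpolation=cv2.INTER_CUBIC))
E
```

```text
ee_pos: [485.2, -242.9, 162.4]
ft_force: [1.5, -0.2, -1.2]
ee_pos: [508.1, -460.3, 155.3]
ft_force: [-0.3, 1.2, 0.4]
shift cm [-2.62 -2.21 -0.46] turn z 0.004 head 75.21 pos [ 508.1 -460.3  155.3] z [-0.002 -0.    -1.   ] F [-0.3  1.2  0.4] t 15.6 q [ 1.05  0.5  -0.54  1.43  0.26  1.29  0.24]
```

View pics/t8c.png

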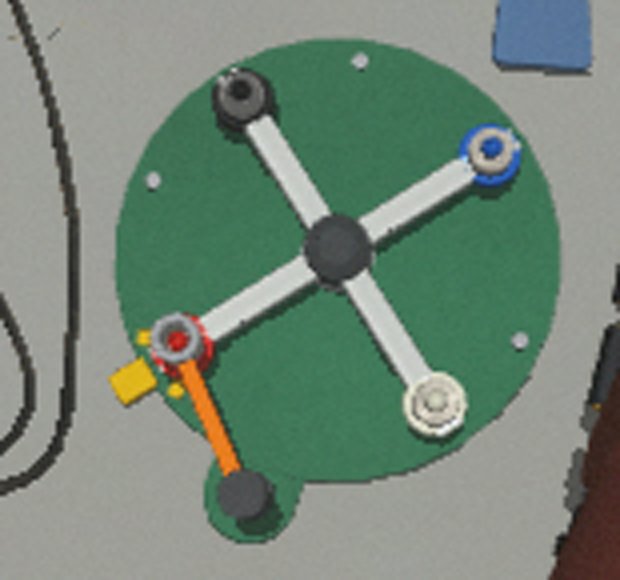

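The ring at (177,338) is over the red bead at (178,342), and the base and cross are unchanged. A quick check of the guide angle comes before handing in.

Run:
```python
from h import *
P=lambda u,v,z: ray('t8',235+u/4,160+v/4,z)[:2]
e=P(177,338,66);p=P(245,492,69);v=e-p
print(e,np.linalg.norm(v),np.degrees(np.arctan2(v[1],v[0])))
th=np.radians(121.6);w=np.array([569.9,-326])+85*np.array([np.cos(th),np.sin(th)]);print(w, np.degrees(np.arctan2(*(w-p)[::-1])))
```

```text
[ 525.99167423 -254.81346654] 74.29882387688436 24.312223059230067
[ 525.36119799 -253.6032106 ] 25.36387932258596
```

The guide is home (24.3° against the expected 25.4°, within reading error).

```bash
python3 -c "
from plant import job
print(job.close_job())"
```

```text
the job is handed in; nothing more can be done
None
```

I turned the red bobbin to the arrow (within about 0.3° in the top view), pushed the guide home against its stop with its ring over the bobbin, and handed the job in at about 16 s with the stand unmoved and the spool, wax and chalk untouched.

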